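# Set a stop collar on its setting gauge

## Robot

A 6-joint arm with a two-finger parallel gripper is mounted at the origin on a cart in front of the work surface, level with it; the furniture and walls round the work are solid. World frame = base frame: x ahead of the robot, y to its left, z up, the work surface at z = 0. Lengths are in m, angles in rad, forces in N, time in s.
With the tool pointing down it reaches from about 0.275 to 0.725 m from the base axis. Payload 5.6 kg.
Tool frame: the origin (TCP) lies between the finger pads; the fingertips stand bot.nose_length ahead of it and the grasp point (between the pads) lies 6 mm ahead of it (bot.nose_length is the distance from the TCP to the fingertips, in m); x points along the fingers, y is the direction in which the jaws open and shut, and the axes are right-handed (so a half turn about x gives the same grasp; the last joint's range is limited). The gripper opens to 85 mm and grips with 20 to 120 N. Pads are 22 mm wide; open, the fingers measure 114 mm over their backs; the gripper's body (76 mm by 85 mm) begins 54 mm behind the grasp point. The pads swing forward as they close: fully open they stand 13 mm farther back than shut.
Start: joints at [1.507, 0.255, 0.108, 0, -1.424, -0.285], TCP at [0.188, 0.517, 0.256] pointing down, gripper open.
Joint ranges: [-2.95, 2.95], [-1.21, 1.97], [-1.09, 1.5], [-2.87, 1.71], [-2.94, -0.07], [-3.05, 3.05]. Speed limits (rad/s): [2.57, 2.57, 3.14, 3.14, 3.14, 3.14].

## Interface

Orientations are given as a rotation vector (axis times angle).
In Python, from cell import bot, optics gives the robot as it stands.
- The arm moves only by the shell command python3 -m crank 'ROWS' [FORCE]. ROWS is JSON, a list of rows, each a list of 5 numbers: the opening, from 0 (shut) to 1 (fully open), then the shift along the tool's x, y, z in cm, then the turn about the tool's x in degrees. In form: [[claw, x, y, z, spin], ...]. A call has 1 to 8 rows; each row is the pose to reach, as a shift and turn from the pose commanded when the call began, along the tool's axes at that moment; what a row does not reach only later rows make up. A row lasts 1/12 s, in which the tool goes at most 41.7 mm and 7.16 degrees, less where a joint would pass 70% of its speed; a pose out of reach is approached as far as the arm can. A call with a gripper value outside its range is refused whole. The fingers move at their own pace and stop on an object; FORCE is the grip in N (left out, the last holds). Time passes only in rows, so rows that repeat a pose let the fingers close. It gives the time, the measured TCP pose, the force and the opening at its end, in the units of the state.
- bot.read_state(): the state, without advancing time (a new reading comes with each control period).
- optics.grab_frame(name): name is "scene" or "top"; returns (picture, depth): 480x640x3 uint8, red, green, blue; 480x640 float32, m along the optical axis (not along the pixel's ray), 0 where there is no reading.
- optics.camera_info(name): a dict with "mtx" (3x3 intrinsics, pixels), "R" (3x3) and "t" (3): a world point X has camera coordinates R X + t. Camera axes: x right, y down, z forward; pixel columns grow to the right and rows downward; lengths in m; the calibration is good to about 2 mm. A picture is of the moment at which its call begins. camera_info takes no time and is no camera call.
- bot.finish_job(): hands the job in, once; it reports no verdict.
The state is a dict: "time_s": time; "joint_pos": joint angles; "joint_vel": joint speeds; "joint_efforts": joint torques, N m; "eef_pos": TCP position; "orientation": TCP orientation; "force": force on the tool from outside, world axes, zero at the start; "ft_torque": the same for the moment, N m; "finger_gap": finger opening in m.
Only numpy, scipy, OpenCV 4.12 (cv2) and the standard library are available. Lean on these libraries where they do the work, as an engineer would, in place of code of your own. Each camera call takes 0.05 s, during which the arm holds its last target. There are 200 camera calls.

## Task

Set the height of the stop collar with its setting gauge: put the forked gauge flat on the stand's round foot with the threaded rod fully home in the fork, then spin the knurled collar down the rod until its underside just nips the gauge by a light finger-tight touch (about 10 N, never forced), and leave it nipped there. Do not disturb the other things on the bench.

Things in the scene. Friction and masses are not known exactly. Their poses are not given: they have to be found in the camera images.
- carrier: Sleeve riding on the rod; it carries the knurled collar and, beneath, a dark stiffly sprung round pad 32 mm across that meets the gauge. Does not turn. Origin on the rod axis in the plane of the collar's underside, z up. The pad sticks out below that plane by 1 to 5 mm, different each time and not told, so where it meets the gauge must be felt. Nipping with over 30 N spoils the gauge.
- collar_center (a point): Centre of the knurled aluminium collar, a drum 42 mm across and 26 mm high (13 mm above and below this point), on the rod axis. The rod stands up out of its top by 17 mm or more, between the fingers of a grip from above. With the gauge in place keep the fingertips above the gauge's top: grip the collar's upper part.
- collar (a joint): Turn of the collar in rad, growing clockwise seen from above, which lowers it 3.82 mm per rad (24 mm a turn). Starts at 0 to 0.8; 1.4 to 3.3 rad more reach the gauge. Turns with a steady 0.06 N m of friction and stays where left. Once the pad bears, the torque rises by 0.0038 N m per N of nip (10 N: 0.04 N m more). The nip rises steeply: about 11 N per 0.1 rad.
- foot_top (a point): Centre of the top of the stand's dark steel foot, a disc 100 mm across and 8 mm thick, fixed to the bench; 8 mm above the bench, on the axis of the upright threaded rod. The rod is 14 mm thick and its top is 82 mm above this point. z up.
- gauge: Loose forked setting gauge of hard grey plastic, 0.10 kg, 111 mm long, 25 mm high, with an upright tab at one end. Origin on the underside, under the tab's middle; +x runs to the open end of the fork, z up. Slot 18 mm wide, its closed end at x = 71.5 mm, prong tips at x = 100 mm; prongs 8 mm wide, 34 mm over both. The bar from tab to fork is 22 mm wide.
- gauge_tab (a point): Grasp point on the gauge's upright tab, on its vertical middle line, 43 mm above the gauge's underside. The tab is 14 mm thick (along the gauge's y, the way to pinch it) and 22 mm long (along x); it stands free from 25 to 58 mm above the underside.
- gauge_seat (a point): Point on the gauge's underside in the fork, 80 mm ahead of the tab, where the rod axis lies when the gauge is home (with the slot's end against the rod, the rod axis is 1.5 mm nearer the tab). Same axes as the gauge.
- tip_box: Blue pipette tip box, 86x118x92 mm; bystander, to be left alone. Origin at the centre of its underside.
- lamp_carton: White carton, 42x42x82 mm; bystander, to be left alone. Origin at the centre of its underside.
- petri_dish: Flat white round dish, 61 mm across, 14 mm high; bystander, to be left alone. Origin at the centre of its underside.

How it is judged:
On the way, in this order (a step that is already met when the one before it is completed fails the run):
1. the gauge lies flat on the foot with the rod home in its fork (horizontal distance between gauge_seat and foot_top below 0.005 m and z of gauge_seat in the frame of foot_top between -0.002 and 0.002 m and angle between gauge_seat's own z axis and vertical below 0.04 rad), for 0.2 s.
2. the collar's pad bears on the gauge with more than 3 N (all of step 1 and contact force between carrier and gauge above 3 N), for 0.2 s.
At the end, for the whole second after the job is handed in: The gauge lies flat on the foot (within 2 mm of its top, tilt under 0.04 rad), its seat point within 5 mm of the rod axis, and at rest; the collar is at rest and nips the gauge with 3 to 25 N; the robot touches nothing (all of step 2 and contact force between carrier and gauge below 25 N and velocity of joint collar below 0.05 rad/s and linear speed of gauge below 0.01 m/s).
It fails at once if the collar, its sleeve or pad is pressed on the gauge with more than 30 N (contact force between carrier and gauge above 30 N).
It fails at once if a bystander is moved more than 20 mm (distance of any of tip_box, lamp_carton, petri_dish from where it was at the start of the episode above 0.02 m).
It also fails if it takes over 70 s, if anything falls off the work surface, if the arm or the gripper's body presses on something with over 40 N, if the wrist force passes 120 N, or if a joint passes its speed limit or range.

## Working session

There is one attempt and no reset: what is moved stays moved. The work goes in short steps, Python scripts to look and compute and a shell command to move; the robot and the scene stay as the last step left them, time stands still between calls to the robot, and variables do not carry over. Pictures are saved under pics/ and viewed, about 8 in all and at most 12, crops included, and the job is handed in when it is done.

```bash
ls; mkdir -p pics; python3 - <<'E'
from cell import bot, optics
import cv2,numpy as np
print(bot.read_state(), bot.nose_length)
for n in ("scene","top"):
    p,d=optics.grab_frame(n); cv2.imwrite(f"pics/{n}0.png",p[:,:,::-1]); np.savez(f"pics/{n}0.npz",p=p,d=d)
    print(n,optics.camera_info(n),(d>0).mean())
E
```

```text
pics
{'time_s': 0.0, 'joint_pos': array([ 1.50659054e+00,  2.55725090e-01,  1.06984034e-01, -4.50730257e-04,
       -1.42388612e+00, -2.84606192e-01]), 'joint_vel': array([-1.18217905e-03, -1.40647707e-03,  1.24443774e-03,  8.28792064e-04,
        1.85111980e-05,  8.64503595e-04]), 'joint_efforts': array([ 8.45365685e-04, -3.86637855e+01,  2.37938172e+01,  5.36503315e+00,
       -6.20811988e-03, -8.86511771e-06]), 'eef_pos': array([0.18777435, 0.51647281, 0.25540285]), 'orientation': array([-2.03224987,  0.36011643,  2.03274881]), 'force': array([ 0.42737508,  0.03394966, -0.17959753]), 'ft_torque': array([ 0.01240613, -0.03602928, -0.03084783]), 'finger_gap': 0.08510179615987352} 0.025
scene {'mtx': array([[462.08597872,   0.        , 324.72063256],
       [  0.        , 462.08597872, 245.77428223],
       [  0.        ,   0.        ,   1.        ]]), 'R': array([[-8.95865353e-01, -4.44325587e-01,  2.03497512e-04],
       [-2.67982262e-01,  5.39950120e-01, -7.97896845e-01],
       [ 3.54416105e-01, -7.14862672e-01, -6.02793981e-01]]), 't': array([ 0.68244852, -0.03935539,  1.04604825])} 0.9958821614583333
top {'mtx': array([[456.97001347,   0.        , 323.7307901 ],
       [  0.        , 456.97001347, 235.73365432],
       [  0.        ,   0.        ,   1.        ]]), 'R': array([[-2.41217797e-02, -9.99708202e-01, -1.28491122e-03],
       [-9.98949321e-01,  2.41535268e-02, -3.89469146e-02],
       [ 3.89665851e-02,  3.44092300e-04, -9.99240455e-01]]), 't': array([0.46140672, 0.50779239, 0.88824776])} 0.9961360677083333
```

View pics/scene0.png

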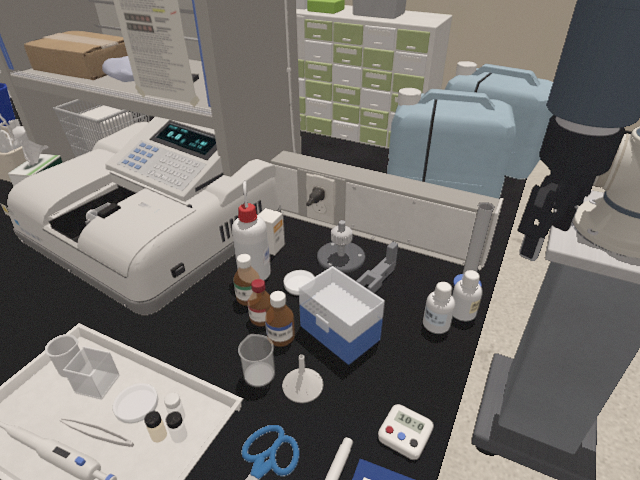

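View pics/top0.png

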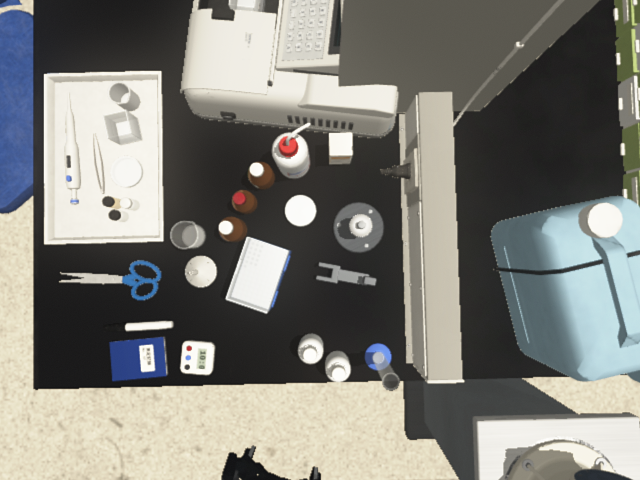

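The top view shows the stand foot at about (359,227) with the collar at (360,225). The gauge tab is at about (369,281) and its fork opens left at about (320,272). The tip box is at (258,273), the dish at (300,210), the carton at (340,148), and a wall runs at columns 403–460. Next I'll measure the gauge and the stand.

```bash
cat > h.py <<'E'
from cell import bot, optics
import cv2,numpy as np
from scipy.spatial.transform import Rotation as Ro
def cloud(n,d):
    c=optics.camera_info(n); K=c["mtx"]; v,u=np.mgrid[:480,:640]
    P=np.stack([(u-K[0,2])*d/K[0,0],(v-K[1,2])*d/K[1,1],d],-1)
    return (P-c["t"])@c["R"]
def ray(n,u,v,z):
    c=optics.camera_info(n); C=-c["R"].T@c["t"]; r=c["R"].T@np.linalg.solve(c["mtx"],[u,v,1.])
    return C+r*(z-C[2])/r[2]
def pix(n,X):
    c=optics.camera_info(n); q=c["mtx"]@(c["R"]@np.array(X)+c["t"]); return q[:2]/q[2]
E
python3 - <<'E'
from h import *
f=np.load("pics/top0.npz"); p,d=f["p"],f["d"]; W=cloud("top",d)
crop=cv2.resize(p[180:310,280:420,::-1],None,fx=5.5,fy=4.6*1,interpolation=cv2.INTER_CUBIC)
crop=cv2.resize(p[190:300,300:410,::-1],None,fx=5,fy=5,interpolation=cv2.INTER_CUBIC); cv2.imwrite("pics/c1.png",crop)
z=W[...,2]
roi=np.zeros(z.shape,bool); roi[255:295,305:385]=1
for nm,lo,hi in(("bar",.018,.032),("tab",.05,.066)):
    m=roi&(z>lo)&(z<hi); v,u=np.nonzero(m); print(nm,m.sum(),u.min(),u.max(),v.min(),v.max(),np.median(z[m]),W[m].mean(0))
    if m.sum()>5: print(cv2.minAreaRect(W[m][:,:2].astype(np.float32)*1000))
roi[:]=0; roi[200:260,325:395]=1
for nm,lo,hi in(("foot",.004,.014),("col",.03,.105)):
    m=roi&(z>lo)&(z<hi); print(nm,m.sum(),W[m].mean(0),cv2.minEnclosingCircle(W[m][:,:2].astype(np.float32)*1000), np.percentile(z[m],[5,25,50,75,95]))
print("wall",W[280,[400,405,410,420,450]])
E
```

```text
bar 556 316 369 262 284 0.02503303066137854 [0.44250429 0.41654035 0.02503264]
((441.9617004394531, 414.64825439453125), (101.11254119873047, 33.90389633178711), 78.3881607055664)
tab 89 363 375 276 284 0.05822354621589798 [0.43228251 0.36673952 0.05815466]
((431.92694091796875, 366.3478088378906), (21.863601684570312, 13.894363403320312), 78.55435180664062)
foot 1590 [0.53376902 0.3825354  0.00829828] ((532.6919555664062, 377.959228515625), 79.89009857177734) [0.00543455 0.00717581 0.00834586 0.00946083 0.01096768]
col 423 [0.53424285 0.38230112 0.07300452] ((534.7939453125, 381.51873779296875), 21.460880279541016) [0.06532596 0.06992645 0.07176614 0.07328899 0.09008307]
wall [[0.42793688 0.30042909 0.00186125]
 [0.4277308  0.29064094 0.00237041]
 [0.4284722  0.2836903  0.01811952]
 [0.43374681 0.28327562 0.10972007]
 [0.433624   0.23588441 0.12735135]]
```

View pics/c1.png

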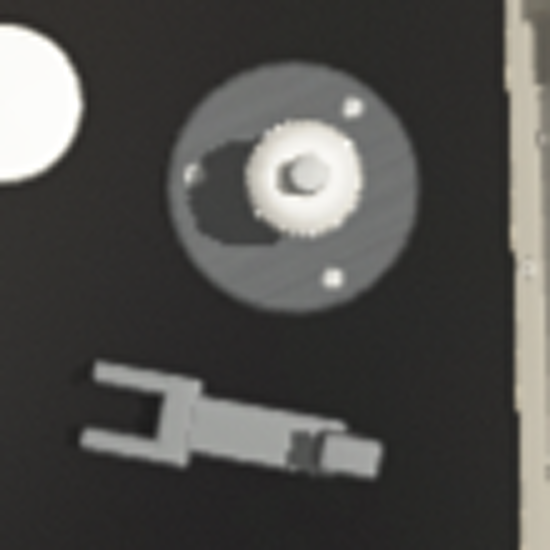

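```bash
cat >> h.py <<'E'
def st(): return bot.read_state()
def go(x,y,z,jaw=None):
    """shift (cm) tool axes + spin (deg) to put TCP at x,y,z, jaw axis at world yaw jaw (deg)"""
    s=st(); R=Ro.from_rotvec(s["orientation"]).as_matrix()
    d=R.T@(np.array([x,y,z])-s["eef_pos"])*100
    yj=np.degrees(np.arctan2(R[1,1],R[0,1])); sp=0
    if jaw is not None:
        sp=-((jaw-yj+90)%180-90)   # tool x is down
    print("shift",d.round(2),"spin",round(sp,1),"jawyaw",yj.round(1),"tilt",R[:,0].round(4),"pos",s["eef_pos"].round(4),"j",s["joint_pos"].round(2),"t",round(s["time_s"],2),"F",s["force"].round(1),s["ft_torque"].round(3),"gap",round(s["finger_gap"],4))
E
python3 -c "
from h import *
go(.432,.3665,.10,78.5+90)"
```

```text
shift [ 15.56   5.73 -28.08] spin 81.5 jawyaw -110.0 tilt [-5.0e-04 -1.6e-03 -1.0e+00] pos [0.1878 0.5165 0.2555] j [ 1.51  0.26  0.11 -0.   -1.42 -0.28] t 0.1 F [-1.3  0.8  0. ] [-0.023 -0.013 -0.012] gap 0.0851
```

```bash
python3 -m crank '[[1,2,1,-4,7],[1,3,2,-8,14],[1,4,3,-12,21],[1,5,3.5,-16,28],[1,6,4.5,-20,35],[1,7,5,-24,42],[1,8,5.73,-28.08,49],[1,8,5.73,-28.08,56]]' 60; python3 -c "
from h import *
go(.432,.3665,.12,78.5+90)"
```

```text
time_s: 0.77
eef_pos: [0.4354, 0.363, 0.1736]
orientation: [-1.381, 1.094, 1.38]
force: [-0.4, 0.8, -0.3]
finger_gap: 0.0852
shift [5.36 0.23 0.43] spin 24.9 jawyaw -166.6 tilt [-0.0023 -0.0041 -1.    ] pos [0.4354 0.363  0.1736] j [ 0.97  0.33 -0.    0.   -1.24 -0.74] t 0.77 F [-0.4  0.8 -0.3] [0.033 0.121 0.012] gap 0.0852
```

```bash
python3 -m crank '[[1,2,0.2,0.4,7],[1,4,0.2,0.4,14],[1,5,0.2,0.4,21],[1,5,0.2,0.4,25],[1,5,0.2,0.4,25],[1,5,0.2,0.4,25]]'; python3 -c "
from h import *
p,d=optics.grab_frame('scene'); cv2.imwrite('pics/s1.png',cv2.resize(p[200:320,290:450,::-1],None,fx=5,fy=5,interpolation=cv2.INTER_CUBIC))
go(.432,.3665,.053,78.5+90)"
```

```text
time_s: 1.27
eef_pos: [0.4294, 0.3704, 0.1261]
orientation: [-1.069, 1.293, 1.069]
force: [0.2, -0.0, 0.3]
finger_gap: 0.0856
shift [ 7.35 -0.33 -0.36] spin 0.7 jawyaw 169.2 tilt [ 3.e-04  2.e-04 -1.e+00] pos [0.4294 0.3706 0.1265] j [ 0.99  0.36 -0.08  0.   -1.13 -1.18] t 1.32 F [-0.2  0.2 -0.6] [-0.003  0.03   0.047] gap 0.0858
```

View pics/s1.png

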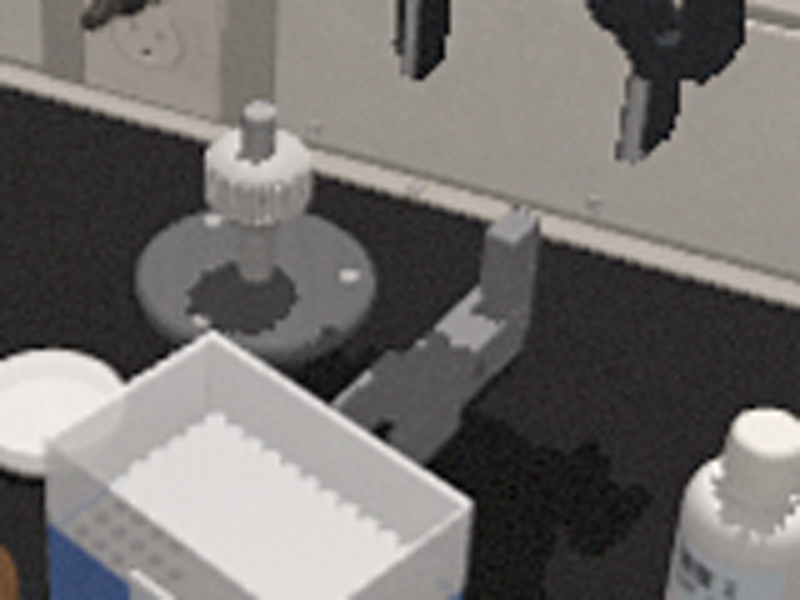

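The fingers, at crop (420,50) and (640,120), sit either side of the tab at (512,220), and the way down is clear. I'll descend and grip.

```bash
python3 -m crank '[[1,2,-0.33,-0.36,0.7],[1,4,-0.33,-0.36,0.7],[1,6,-0.33,-0.36,0.7],[1,7.3,-0.33,-0.36,0.7],[1,7.3,-0.33,-0.36,0.7],[1,7.3,-0.33,-0.36,0.7]]' 60;python3 -c "
from h import *
go(.432,.3665,.053,78.5+90)"; python3 -m crank '[[0,0,0,0,0],[0,0,0,0,0],[0,0,0,0,0],[0,0,0,0,0],[0,0,0,0,0],[0,0,0,0,0],[0,0,0,0,0],[0,0,0,0,0]]' 60;python3 -c "
from h import *
go(.432,.3665,.073,78.5+90)"
```

```text
time_s: 1.82
eef_pos: [0.4319, 0.3663, 0.0534]
orientation: [-1.059, 1.299, 1.058]
force: [0.2, 0.3, -0.3]
finger_gap: 0.0851
shift [ 0.04 -0.    0.02] spin -0.1 jawyaw 168.4 tilt [-1.e-04 -7.e-04 -1.e+00] pos [0.4319 0.3663 0.0534] j [ 0.98  0.43 -0.18  0.   -0.96 -1.18] t 1.82 F [ 0.2  0.3 -0.3] [-0.056 -0.035  0.   ] gap 0.0851
time_s: 2.48
eef_pos: [0.432, 0.3665, 0.0537]
orientation: [-1.058, 1.298, 1.058]
force: [-1.5, 0.4, 2.4]
finger_gap: 0.013
shift [-1.93  0.    0.  ] spin -0.2 jawyaw 168.3 tilt [ 5.e-04  4.e-04 -1.e+00] pos [0.432  0.3665 0.0537] j [ 0.98  0.43 -0.18  0.   -0.96 -1.18] t 2.48 F [-1.5  0.4  2.4] [-0.069  0.188  0.024] gap 0.013
```

```bash
python3 -m crank '[[0,-1,0,0,0],[0,-2.5,0,0,0],[0,-4,0,0,0],[0,-4,0,0,0]]' 60;python3 -c "
from h import *
go(.400,.382,.094,90)"
```

```text
time_s: 2.82
eef_pos: [0.4333, 0.3676, 0.0968]
orientation: [-1.057, 1.293, 1.058]
force: [-0.1, 0.7, 0.4]
finger_gap: 0.0133
shift [0.27 3.55 0.74] spin 78.4 jawyaw 168.4 tilt [ 0.0039  0.0037 -1.    ] pos [0.4333 0.3676 0.0968] j [ 0.98  0.39 -0.13  0.   -1.05 -1.18] t 2.82 F [-0.1  0.7  0.4] [ 0.045 -0.145 -0.013] gap 0.0133
```

```bash
python3 -m crank '[[0,0,1,0.2,7],[0,0,2,0.4,14],[0,0,3,0.6,21],[0,0,3.5,0.7,28],[0,0,3.5,0.7,35],[0,0,3.5,0.7,42],[0,0,3.5,0.7,49],[0,0,3.5,0.7,56]]' 60; python3 -m crank '[[0,0,0,0,7],[0,0,0,0,14],[0,0,0,0,21],[0,0,0,0,22.3],[0,0,0,0,22.3],[0,0,0,0,22.3],[0,0,0,0,22.3],[0,0,0,0,22.3]]'
cat >gm.py <<'E'
from h import *
import sys
# measure held gauge bar direction/heights from top cam; foot circle via contour
p,d=optics.grab_frame('top'); W=cloud('top',d); cv2.imwrite(f'pics/{sys.argv[1]}.png',cv2.resize(p[180:300,300:420,::-1],None,fx=5,fy=5,interpolation=cv2.INTER_CUBIC))
lo,hi=float(sys.argv[2]),float(sys.argv[3])
x,y,z=W[...,0],W[...,1],W[...,2]
m=(z>lo)&(z<hi)&(x>.43)&(x<.56)&(abs(y-.38)<.03)&((x-.5345)**2+(y-.382)**2>.023**2)
Q=W[m]; print(m.sum(),Q.mean(0),cv2.minAreaRect(Q[:,:2].astype(np.float32)*1000),Q[:,0].max())
A=np.c_[Q[:,0]-.48,Q[:,1]-.38,np.ones(len(Q))]; print("plane slopes,z@.48",np.linalg.lstsq(A,Q[:,2],rcond=None)[0])
f=(x-.5345)**2+(y-.382)**2<.0005; c=f&(z>.06)&(z<.08); r=f&(z>.083)&(z<.1)
print("collar",c.sum(),W[c].mean(0),"rod",r.sum(),W[r].mean(0))
E
python3 gm.py t2 .05 .08; python3 -c "
from h import *
go(.400,.382,.064,90)"
```

```text
time_s: 3.48
eef_pos: [0.3987, 0.3799, 0.0928]
orientation: [-0.301, 1.551, 0.3]
force: [-0.2, -0.0, -0.4]
finger_gap: 0.0131
time_s: 4.15
eef_pos: [0.399, 0.3802, 0.0932]
orientation: [-0.002, 1.571, 0.001]
force: [1.3, -0.5, -0.7]
finger_gap: 0.0131
473 [0.46315529 0.38110366 0.06434824] ((464.7665100097656, 380.5895690917969), (69.44789123535156, 33.68211364746094), 0.21062368154525757) 0.49954020444076075
plane slopes,z@.48 [-0.01590332 -0.03470874  0.06411866]
collar 354 [0.53441772 0.38202488 0.07123092] rod 49 [0.53467227 0.38152719 0.08982601]
shift [2.92 0.18 0.1 ] spin 0.1 jawyaw 90.1 tilt [-1.e-04 -0.e+00 -1.e+00] pos [0.399  0.3802 0.0932] j [ 1.05  0.36 -0.17 -0.   -1.03 -2.61] t 4.2 F [ 0.2 -1.1 -0.6] [0.034 0.017 0.023] gap 0.0129
```

View pics/t2.png

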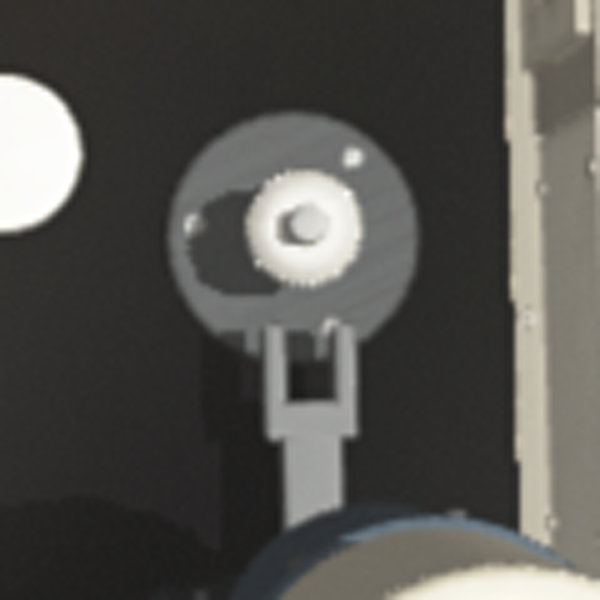

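The picture shows the gauge held level and in line. Its prong tips are at crop (275–345,330), and the rod is at (305,225). Next I'll lower it and slide it in.

```bash
python3 -m crank '[[0,1.5,0.15,0,0],[0,2.8,0.15,0,0],[0,2.8,0.15,0,0],[0,2.8,0.15,1.5,0],[0,2.8,0.15,2.5,0],[0,2.8,0.15,2.5,0]]'; python3 -m crank '[[0,0,0,0.5,0],[0,0,0,1,0],[0,0,0,1.5,0],[0,0,0,2,0],[0,0,0,2.5,0],[0,0,0,2.8,0],[0,0,0,3,0],[0,0,0,3,0]]';python3 gm.py t3 .03 .045; python3 -c "
from h import *
go(.4545,.3816,.0617,90)"
```

```text
time_s: 4.7
eef_pos: [0.4259, 0.3821, 0.0659]
orientation: [0.001, 1.569, 0.001]
force: [-0.3, 0.4, -0.1]
finger_gap: 0.0125
time_s: 5.37
eef_pos: [0.4544, 0.3817, 0.0652]
orientation: [-0.0, 1.571, -0.0]
force: [-0.7, 0.0, -1.7]
finger_gap: 0.0131
48 [0.51395922 0.38453618 0.03619446] ((527.1529541015625, 382.3167724609375), (32.57966613769531, 53.549278259277344), 88.67862701416016) 0.5542496633928946
plane slopes,z@.48 [0.00099661 0.02575751 0.03604377]
collar 358 [0.5344913  0.38210826 0.0709803 ] rod 48 [0.5345225  0.38160233 0.09027478]
shift [ 0.35 -0.01  0.04] spin -0.0 jawyaw 90.0 tilt [-1.e-04 -1.e-04 -1.e+00] pos [0.4541 0.3817 0.0652] j [ 0.96  0.46 -0.09 -0.   -1.01 -2.53] t 5.42 F [0.1 0.8 0.4] [0.024 0.086 0.022] gap 0.0129
```

Seated with no contact forces. I'll lower it and feel for the foot.

```bash
python3 -m crank '[[0,0.1,0,0.05,0],[0,0.2,0,0.05,0],[0,0.3,0,0.05,0],[0,0.37,0,0.05,0],[0,0.37,0,0.05,0],[0,0.37,0,0.05,0]]'; python3 -c "
from h import *
go(.4545,.3816,.0617,90)"
```

```text
time_s: 5.92
eef_pos: [0.4544, 0.3818, 0.0616]
orientation: [-0.0, 1.571, 0.0]
force: [-0.6, -0.1, 0.1]
finger_gap: 0.013
shift [-0.01 -0.02  0.01] spin 0.0 jawyaw 90.0 tilt [-0.e+00  1.e-04 -1.e+00] pos [0.4544 0.3818 0.0616] j [ 0.96  0.47 -0.1  -0.   -1.01 -2.53] t 5.92 F [-0.6 -0.1  0.1] [-0.032  0.23  -0.006] gap 0.013
```

```bash
python3 -m crank '[[0,0.05,0,0,0],[0,0.05,0,0,0],[0,0.05,0,0,0]]'; python3 -m crank '[[1,0.05,0,0,0],[1,0.05,0,0,0],[1,0.05,0,0,0],[1,0.05,0,0,0],[1,0.05,0,0,0],[1,0.05,0,0,0],[1,0.05,0,0,0]]'; python3 -m crank '[[1,-2,0,0,0],[1,-5,0,0,0],[1,-8,0,0,0],[1,-10,0,-4,0],[1,-10,0,-8,0],[1,-10,0,-12,0],[1,-10,0,-14,0],[1,-10,0,-14,0]]';python3 gm.py t4 .028 .04;python3 -c "
from h import *
p,d=optics.grab_frame('scene'); cv2.imwrite('pics/s2.png',cv2.resize(p[200:310,280:420,::-1],None,fx=5,fy=5,interpolation=cv2.INTER_CUBIC))
p,d=optics.grab_frame('top');W=cloud('top',d);m=(W[...,2]>.055)&(W[...,2]<.075)&(abs(W[...,0]-.455)<.025)&(abs(W[...,1]-.382)<.02)
print('tab',m.sum(),W[m].mean(0),cv2.minAreaRect(W[m][:,:2].astype(np.float32)*1000))
go(.5345,.3818,.14,90)"
```

```text
time_s: 6.17
eef_pos: [0.4545, 0.3818, 0.0615]
orientation: [-0.0, 1.571, 0.0]
force: [-3.2, -0.2, 4.7]
finger_gap: 0.0132
time_s: 6.75
eef_pos: [0.4546, 0.3818, 0.0605]
orientation: [-0.0, 1.571, 0.0]
force: [-0.4, 0.8, 0.3]
finger_gap: 0.0856
time_s: 7.42
eef_pos: [0.3113, 0.3815, 0.1613]
orientation: [-0.002, 1.571, 0.004]
force: [-0.2, -0.3, -0.2]
finger_gap: 0.0857
335 [0.48758498 0.38260423 0.03368045] ((484.0861511230469, 383.43609619140625), (32.55045700073242, 66.93002319335938), 88.60684967041016) 0.5179363246294414
plane slopes,z@.48 [ 0.13409329 -0.01417886  0.03270028]
collar 356 [0.53436198 0.38209649 0.07103851] rod 47 [0.53462152 0.38159481 0.08977483]
tab 93 [0.44739292 0.38242048 0.06048051] ((447.0553894042969, 382.63043212890625), (13.319884300231934, 20.469253540039062), 89.03936004638672)
shift [ 2.1  -0.04 21.97] spin 0.1 jawyaw 90.1 tilt [ 5.e-04  5.e-04 -1.e+00] pos [0.3148 0.382  0.1609] j [ 1.2   0.2  -0.21  0.   -1.16 -2.77] t 7.57 F [ 0.6 -0.1 -0.8] [-0.035 -0.084  0.022] gap 0.0858
```

View pics/s2.png

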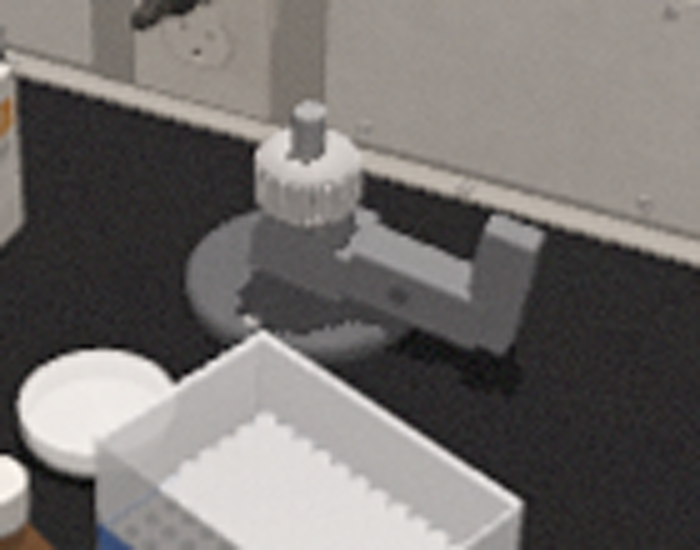

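The scene view suggests the gauge is tilted, with the tab end low over the foot's edge. I'll check again before doing anything.

```bash
cat >tilt.py <<'E'
from h import *
p,d=optics.grab_frame('top');W=cloud('top',d);x,y,z=W[...,0],W[...,1],W[...,2]
r=abs(y-.382)<.02
m=r&(x>.44)&(x<.468)&(z>.045)&(z<.08);print('tab',m.sum(),W[m].mean(0),W[m].min(0),W[m].max(0))
m=r&(x>.465)&(x<.51)&(z>.02)&(z<.045);Q=W[m]
print('bar slopes, z@.48',np.linalg.lstsq(np.c_[Q[:,0]-.48,Q[:,1]-.382,np.ones(len(Q))],Q[:,2],rcond=None)[0])
m=(x>.518)&(x<.57)&(abs(y-.382)<.03)&(z>.02)&(z<.06)&((x-.5345)**2+(y-.382)**2>.022**2);print('prong tips',m.sum(),W[m].mean(0) if m.any() else '')
E
python3 tilt.py; python3 -c "
from h import *
p,d=optics.grab_frame('scene'); W=cloud('scene',d);x,y,z=W[...,0],W[...,1],W[...,2]
m=(abs(y-.382)<.02)&(x>.43)&(x<.47)&(z>.045)&(z<.09);print(W[m].mean(0),W[m].max(0))
m=(abs(y-.382)<.009)&(x>.47)&(x<.51)&(z>.02)&(z<.05);print(np.polyfit(x[m]-.48,z[m],1),m.sum(), st()['time_s'])"
```

```text
tab 87 [0.44978797 0.38261147 0.06011568] [0.44053851 0.37586776 0.04926113] [0.45901707 0.38905213 0.06403198]
bar slopes, z@.48 [ 0.13777593 -0.06619781  0.03213869]
prong tips 6 [0.54624287 0.3980192  0.02924762]
[0.44812678 0.38575684 0.05510529] [0.46004135 0.39205977 0.06188081]
[0.14794766 0.03054906] 120 7.6667
```

The tilt is real, about 0.14 rad. The gauge pivots on the foot's edge and its prong tips rise towards the pad. The seat is still in place, so the descending pad should press it flat at well under 3 N. I'll move over the collar and unwind the wrist to leave room for turning.

```bash
python3 -m crank '[[1,0,0,3,-7],[1,0,0,6,-14],[1,0,0,9,-21],[1,0,0,12,-28],[1,0,0,15,-35],[1,0,0,18,-42],[1,0,0,20,-49],[1,0,0,22,-56]]' 25 >/dev/null
for i in 1 2; do python3 -m crank '[[1,0,0,0,-7],[1,0,0,0,-14],[1,0,0,0,-21],[1,0,0,0,-28],[1,0,0,0,-35],[1,0,0,0,-42],[1,0,0,0,-49],[1,0,0,0,-56]]' >/dev/null; done;  python3 -m crank '[[1,0,0,0,-7],[1,0,0,0,-14],[1,0,0,0,-21],[1,0,0,0,-28],[1,0,0,0,-32],[1,0,0,0,-32],[1,0,0,0,-32]]'; python3 -c "
from h import *
go(.5345,.3818,.080)"
```

```text
time_s: 10.25
eef_pos: [0.5353, 0.3812, 0.1599]
orientation: [2.033, 0.354, -2.034]
force: [-0.7, -0.6, 0.2]
finger_gap: 0.0853
shift [ 7.99 -0.09  0.05] spin 0 jawyaw -70.2 tilt [-5.e-04 -7.e-04 -1.e+00] pos [0.5353 0.3812 0.1599] j [ 0.86  0.51  0.24  0.   -1.3   1.06] t 10.25 F [-0.7 -0.6  0.2] [ 0.002 -0.026 -0.019] gap 0.0853
```

```bash
python3 -m crank '[[1,2.5,-0.09,0.05,0],[1,5,-0.09,0.05,0],[1,7,-0.09,0.05,0],[1,8,-0.09,0.05,0],[1,8,-0.09,0.05,0],[1,8,-0.09,0.05,0]]' 25; python3 tilt.py;  python3 -m crank '[[0,0,0,0,0],[0,0,0,0,0],[0,0,0,0,0],[0,0,0,0,0],[0,0,0,0,0],[0,0,0,0,0],[0,0,0,0,0],[0,0,0,0,0]]' 25
cat >tq.py <<'E'
from h import *
T=[];s=st()
for i in range(6):
    optics.grab_frame('top'); s=st(); T.append(np.r_[s["ft_torque"][2],s["joint_efforts"][5],s["force"],Ro.from_rotvec(s["orientation"]).as_matrix()[:2,1]])
T=np.array(T);m=T.mean(0);print("Mz %.4f±%.4f  tau6 %.4f±%.4f F"%(m[0],T[:,0].std(),m[1],T[:,1].std()),m[2:5].round(2),"jaw %.2f"%np.degrees(np.arctan2(m[6],m[5])),"z",s["eef_pos"].round(4),"gap",round(s["finger_gap"],4),"t",round(s["time_s"],2))
E
python3 tq.py
```

```text
time_s: 10.75
eef_pos: [0.5343, 0.3823, 0.0808]
orientation: [2.032, 0.357, -2.032]
force: [0.4, 0.5, 1.3]
finger_gap: 0.0854
time_s: 11.47
eef_pos: [0.5345, 0.3816, 0.082]
orientation: [2.032, 0.357, -2.029]
force: [-0.6, -4.3, 6.7]
finger_gap: 0.0403
Mz 0.0190±0.0221  tau6 0.0013±0.0000 F [-0.   -4.1   5.76] jaw -69.98 z [0.5345 0.3816 0.082 ] gap 0.0404 t 11.77tilt.py:4: RuntimeWarning: Mean of empty slice.
  m=r&(x>.44)&(x<.468)&(z>.045)&(z<.08);print('tab',m.sum(),W[m].mean(0),W[m].min(0),W[m].max(0))
  ret = um.true_divide(
Traceback (most recent call last):
  File "tilt.py", line 4, in <module>
    m=r&(x>.44)&(x<.468)&(z>.045)&(z<.08);print('tab',m.sum(),W[m].mean(0),W[m].min(0),W[m].max(0))
                                                                           ~~~~~~~~^^^
ValueError: zero-size array to reduction operation minimum which has no identity
```

```bash
python3 -m crank '[[0,0.047,0,0,7],[0,0.093,0,0,14],[0,0.14,0,0,21],[0,0.187,0,0,28],[0,0.187,0,0,28],[0,0.187,0,0,28]]' 25; python3 tq.py; python3 -m crank '[[0,0.047,0,0,7],[0,0.093,0,0,14],[0,0.14,0,0,21],[0,0.187,0,0,28],[0,0.187,0,0,28],[0,0.187,0,0,28]]' 25; python3 tq.py; python3 -c "
from h import *
p,d=optics.grab_frame('scene'); cv2.imwrite('pics/s3.png',cv2.resize(p[200:310,280:420,::-1],None,fx=5,fy=5,interpolation=cv2.INTER_CUBIC))
W=cloud('scene',d);x,y,z=W[...,0],W[...,1],W[...,2]
m=(abs(y-.382)<.009)&(x>.47)&(x<.51)&(z>.02)&(z<.05);print(np.polyfit(x[m]-.48,z[m],1),m.sum())"
```

```text
time_s: 12.27
eef_pos: [0.5345, 0.3815, 0.0801]
orientation: [-2.151, 0.152, 2.147]
force: [-0.2, -4.4, 6.2]
finger_gap: 0.0402
Mz -0.0820±0.0339  tau6 0.0748±0.0212 F [ 0.36 -4.26  5.86] jaw -97.99 z [0.5345 0.3815 0.0801] gap 0.0402 t 12.57
time_s: 13.07
eef_pos: [0.5344, 0.3814, 0.0782]
orientation: [-1.863, 0.606, 1.86]
force: [-0.3, -5.1, 5.9]
finger_gap: 0.0403
Mz -0.0934±0.0296  tau6 0.0758±0.0212 F [-0.49 -4.59  6.04] jaw -125.99 z [0.5344 0.3814 0.0782] gap 0.0403 t 13.37
[0.09565715 0.03112877] 120
```

View pics/s3.png

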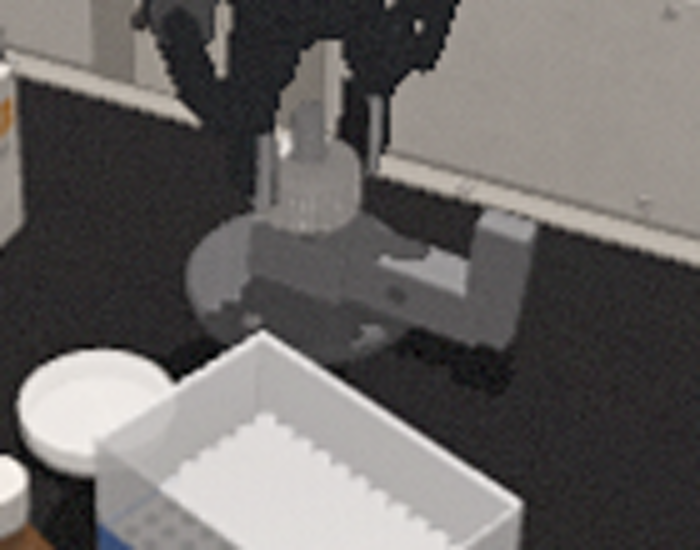

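The tilt has fallen from 0.148 to 0.096 and the gauge is still home, so the pad is flattening it. About 95° should remain. I'll continue, using smaller steps.

```bash
sed -i 's/^T=np.array(T);/T=np.array(T);print("tau6 series",T[:,1].round(4));/' tq.py
cat >tl.py <<'E'
from h import *
p,d=optics.grab_frame('scene');W=cloud('scene',d);x,y,z=W[...,0],W[...,1],W[...,2]
m=(abs(y-.382)<.009)&(x>.465)&(x<.51)&(z>.02)&(z<.05);print("tilt,z@.48",np.polyfit(x[m]-.48,z[m],1),m.sum())
m=(abs(y-.382)<.02)&(x>.43)&(x<.47)&(z>.055)&(z<.09);print("tab top",W[m].mean(0),m.sum())
E
python3 -m crank '[[0,0.047,0,0,7],[0,0.093,0,0,14],[0,0.14,0,0,21],[0,0.187,0,0,28],[0,0.23,0,0,35],[0,0.23,0,0,35]]' 25; python3 tq.py;python3 tl.py; python3 -m crank '[[0,0.047,0,0,7],[0,0.093,0,0,14],[0,0.14,0,0,21],[0,0.14,0,0,21]]' 25; python3 tq.py; python3 tl.py
```

```text
time_s: 13.92
eef_pos: [0.5344, 0.3814, 0.0759]
orientation: [-1.446, 1.038, 1.443]
force: [-0.8, -4.2, 6.0]
finger_gap: 0.0399
tau6 series [-0.5572 -0.073   0.0539  0.0818  0.0875  0.0886]
Mz -0.0957±0.0329  tau6 -0.0530±0.2324 F [-0.14 -4.96  6.48] jaw -161.01 z [0.5343 0.3814 0.0759] gap 0.0401 t 14.22
tilt,z@.48 [0.06636803 0.03085728] 131
tab top [0.4527071  0.38455309 0.06108537] 81
time_s: 14.6
eef_pos: [0.5343, 0.3814, 0.0745]
orientation: [-1.18, 1.229, 1.177]
force: [-0.8, -5.0, 6.8]
finger_gap: 0.0402
tau6 series [-0.5563 -0.0723  0.0546  0.0826  0.0882  0.0893]
Mz -0.0986±0.0290  tau6 -0.0523±0.2323 F [-0.44 -5.04  6.04] jaw 177.98 z [0.5343 0.3814 0.0745] gap 0.0401 t 14.9
tilt,z@.48 [0.00658364 0.03153577] 134
tab top [0.45352019 0.38495241 0.06163931] 90
```

```bash
for i in 1 2; do python3 -m crank '[[0,0.013,0,0,2],[0,0.027,0,0,4],[0,0.027,0,0,4],[0,0.027,0,0,4],[0,0.027,0,0,4]]' 25 >/dev/null; python3 tq.py; done; python3 tl.py
```

```text
tau6 series [0.0888 0.0893 0.0894 0.0894 0.0894 0.0895]
Mz -0.0956±0.0249  tau6 0.0893±0.0002 F [-0.63 -4.84  6.47] jaw 174.00 z [0.5343 0.3814 0.0743] gap 0.0402 t 15.67
tau6 series [0.089  0.0896 0.0896 0.0896 0.0896 0.0895]
Mz -0.0826±0.0189  tau6 0.0895±0.0002 F [-0.72 -4.65  6.12] jaw 170.00 z [0.5343 0.3814 0.074 ] gap 0.0402 t 16.38
tilt,z@.48 [0.01324049 0.03136706] 123
tab top [0.45397883 0.38466724 0.06189285] 88
```

```bash
for i in 1 2 3; do python3 -m crank '[[0,0.013,0,0,2],[0,0.027,0,0,4],[0,0.027,0,0,4],[0,0.027,0,0,4]]' 25 >/dev/null; python3 tq.py | cut -c1-90; done; python3 tl.py
```

```text
tau6 series [0.0761 0.0875 0.0894 0.0897 0.0897 0.0897]
Mz -0.0898±0.0344  tau6 0.0870±0.0050 F [-1.27 -4.86  6.71] jaw 166.00 z [0.5343 0.3814 0.
tau6 series [0.0762 0.0876 0.0896 0.0898 0.0898 0.0899]
Mz -0.0826±0.0179  tau6 0.0871±0.0050 F [-0.77 -4.7   6.66] jaw 162.00 z [0.5343 0.3814 0.
tau6 series [0.0763 0.0877 0.0897 0.0899 0.09   0.09  ]
Mz -0.0886±0.0320  tau6 0.0873±0.0050 F [-0.83 -5.06  6.27] jaw 158.00 z [0.5343 0.3815 0.
tilt,z@.48 [-0.05618602  0.03225717] 137
tab top [0.45459621 0.38487624 0.06227101] 89
```

```bash
for i in 1 2 3 4; do python3 -m crank '[[0,0.013,0,0,2],[0,0.027,0,0,4],[0,0.027,0,0,4],[0,0.027,0,0,4]]' 25 >/dev/null; python3 tq.py | cut -c1-80; done; python3 tl.py
```

```text
tau6 series [0.0764 0.0879 0.0898 0.0901 0.0901 0.0901]
Mz -0.0924±0.0169  tau6 0.0874±0.0050 F [-0.65 -4.47  6.19] jaw 154.00 z [0.5342
tau6 series [0.0765 0.0879 0.0899 0.0901 0.0902 0.0901]
Mz -0.1065±0.0339  tau6 0.0875±0.0050 F [-1.06 -5.01  6.97] jaw 150.00 z [0.5342
tau6 series [0.0645 0.076  0.0784 0.0787 0.0788 0.0787]
Mz -0.0879±0.0127  tau6 0.0759±0.0052 F [-1.03 -4.73  7.12] jaw 146.01 z [0.5342
tau6 series [0.0447 0.0564 0.0587 0.0591 0.0592 0.0591]
Mz -0.0738±0.0284  tau6 0.0562±0.0052 F [-1.   -4.63  7.3 ] jaw 142.01 z [0.5342
tilt,z@.48 [-0.06620921  0.03254454] 128
tab top [0.45492382 0.38501532 0.06212663] 94
```

The wrist torque was steady at 0.090 and then fell over the last two 4° steps to 0.079 and 0.059. At rest the joint holds back the overshoot with reversed friction, so a drop of about 0.031 N·m means a nip of about 8 N. The turn angle since contact suggests 8–13 N, which agrees. The gauge tab has also stopped rising, so the gauge is flat. I'll release and check.

```bash
python3 -m crank '[[0.3,0,0,0,0],[0.6,0,0,0,0],[1,0,0,0,0],[1,0,0,0,0],[1,0,0,0,0],[1,0,0,0,0],[1,0,0,0,0],[1,0,0,0,0]]' 25; python3 -m crank '[[1,-2,0,0,0],[1,-4,0,0,0],[1,-7,0,0,0],[1,-10,0,0,0],[1,-13,0,0,0],[1,-13,0,0,0]]' >/dev/null; python3 -c "
from h import *
go(.40,.35,.20)"
```

```text
time_s: 21.63
eef_pos: [0.5337, 0.3826, 0.0706]
orientation: [-0.709, 1.452, 0.709]
force: [-0.3, 0.6, 0.0]
finger_gap: 0.0854
shift [  0.69   8.67 -11.06] spin 0 jawyaw 142.0 tilt [ 0.0102  0.0071 -0.9999] pos [0.5363 0.3839 0.2085] j [ 0.86  0.48  0.32  0.   -1.4  -1.52] t 22.13 F [0.4 0.4 0.7] [ 0.06  -0.081  0.001] gap 0.0855
```

Next I'll move aside and check the top view: gauge tilt, collar height and bystanders.

```bash
python3 -m crank '[[1,0,2,-3,0],[1,0,4,-6,0],[1,0,6,-9,0],[1,0,8,-12,0],[1,0,11,-15,0],[1,0,13,-17,0],[1,0,13,-17,0],[1,0,13,-17,0]]'; python3 tilt.py; python3 tl.py; python3 -c "
from h import *
p,d=optics.grab_frame('scene'); cv2.imwrite('pics/s4.png',cv2.resize(p[200:310,280:420,::-1],None,fx=5,fy=5,interpolation=cv2.INTER_CUBIC))
p,d=optics.grab_frame('top');W=cloud('top',d);x,y,z=W[...,0],W[...,1],W[...,2]
c=((x-.5345)**2+(y-.382)**2<.0005)&(z>.05)&(z<.08);print('collar',W[c].mean(0),c.sum())
q=np.load('pics/top0.npz')['p'];df=np.abs(p.astype(int)-q).max(2)>60
for n,(a,b,e,f) in dict(tip=(235,315,222,295),carton=(128,168,325,358),dish=(190,230,282,320)).items(): print(n,df[a:b,e:f].sum())"
```

```text
time_s: 22.8
eef_pos: [0.3257, 0.3285, 0.2014]
orientation: [-0.709, 1.45, 0.711]
force: [0.9, 0.7, -0.3]
finger_gap: 0.0856
tab 97 [0.45458135 0.38249012 0.06507232] [0.44447847 0.37446966 0.05103004] [0.46489049 0.3887953  0.07039913]
bar slopes, z@.48 [-0.01333308 -0.08808406  0.03318331]
prong tips 11 [0.54830412 0.39114504 0.03305603]
tilt,z@.48 [-0.08878658  0.03270669] 126
tab top [0.45539981 0.3847086  0.06208577] 91
collar [0.53405664 0.38228713 0.06169462] 348
tip 0
carton 0
dish 0
```

View pics/s4.png

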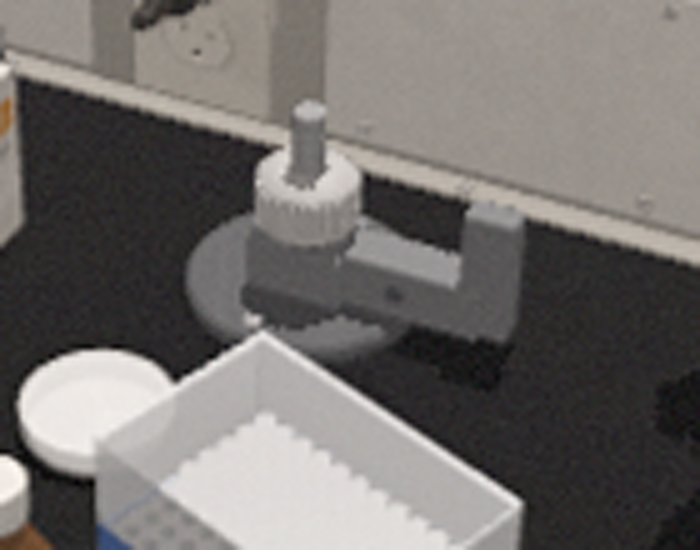

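The gauge is flat, with top-view slope −0.013 and the tab back up to z = 0.065. The bystanders show no change. The collar dropped 9.4 mm against 9.87 mm expected from the turn, so I'll check that more carefully.

```bash
python3 -c "
from h import *
def m(d):
    W=cloud('top',d);r=np.hypot(W[...,0]-.5344,W[...,1]-.382);z=W[...,2]
    a=(r>.009)&(r<.018)&(z>.05)&(z<.08);b=(r<.006)&(z>.083)
    return np.array([np.median(z[a]),z[a].mean(),np.median(z[b]),a.sum()])
print(m(np.load('pics/top0.npz')['d']))
F=np.array([m(optics.grab_frame('top')[1]) for _ in range(10)]);print(F.mean(0),F.std(0))"
```

```text
[7.21113101e-02 7.20492907e-02 9.00909569e-02 2.23000000e+02]
[6.22387297e-02 6.22062910e-02 9.06231387e-02 2.17100000e+02] [7.30801410e-05 7.22169702e-05 2.97304722e-04 2.34307490e+00]
```

The averaged depth gives a 9.84 mm drop, which matches the 148° turned, so the collar didn't back off on release. The gauge stays flat with nothing touching it. Handing in.

```bash
python3 -c "
from h import *
print(bot.finish_job(), st()['time_s'])"
```

```text
the job is handed in; nothing more can be done
the job is handed in; nothing more can be done
```

The gauge is seated on the foot with the rod home in its fork, and the collar is nipped on it. I handed the job in at about 24 s of the 70 s; no verdict is reported.

- **What I did:** I gripped the gauge by its tab, turned it to point at the rod and slid the fork home on the foot. I then turned the collar clockwise 148° in one grip, released it and moved the arm clear.
- **Tilt after release:** When I let go of the gauge, it tipped about 0.14 rad over the edge of the foot. The descending pad pressed it flat again with no measurable rise in torque.
- **Last checks that agreed:**
  - The top camera showed the gauge flat, with a slope of −0.013, and its tab at x = 0.4546, which puts the seat point on the rod axis within a millimetre or so.
  - The collar had dropped 9.84 mm against 9.87 mm expected, so it did not back off on release.
  - The image patches around all three bystanders were unchanged.
- **Checks that disagreed or stay uncertain:**
  - **Collar height:** a first, cruder reading gave 9.4 mm of collar drop; the averaged one replaced it.
  - **Scene camera slope:** its estimate of about −0.09 disagreed with the top camera. I took it as noise, because the prongs and tab were at the right heights.
  - **Nip force:** I did not measure it directly. The drop in wrist torque at rest suggests about 8 N, and the turn after contact suggests 8–13 N.

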